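# Set the darkroom tools out to drain

## Task

Set the wet darkroom tools out to drain on the raised two-bar rack: the brass-handled brush in the middle bay and one grey stirring paddle in each outer bay, every tool lying flat and square across both bars, with its balance point about midway between them and its head hanging over the black rubber drip tray. One paddle already lies in the middle bay, where the brush belongs, perhaps the wrong way round. Lay the tools down gently without dropping them, do not knock the clip rail, and leave the beaker, the light meter and the bottle where they stand.

Things in the scene. Friction and masses are not known exactly. Their poses are not given: they have to be found in the camera images.
- rack: Fixed steel drain rack, 96 x 234 mm, on beech feet. Origin at its centre on the counter, z up. Two 8 mm round bars, 216 long, run along y at x=-40 and +40, tops 75 above the counter. Thin pins (5 mm thick, tops at 87) on both bars at y=-97.5, -32.5, 32.5, 97.5 part it into three bays centred at y=-65, 0, 65. Tools lie across the bars, along x.
- tray: Fixed black rubber drip tray, 90 x 230 mm, 35 high, walls 5 thick, open on top. Origin under its centre, axes parallel to the rack's. It lies along one long side of the rack, its centre at x=+95 or x=-95 mm in the rack's frame (it differs from run to run).
- frame: Fixed dark wooden contact-printing frame with a glass face, 90 x 230 mm, 24 high, along the other long side of the rack, its centre 95 mm from the rack's. Origin under its centre, axes parallel to the rack's.
- brush: Negative brush, 200 mm long, 80 g: brass handle, brass ferrule and a tan bristle block; the head is 50 long, 40 wide, up to 12 high (x=+55 to +105). Origin under the handle near the balance point, on the centre line; x points to the head, z up. Handle 14 wide, 12 high, x=-95 to 55, flat underside at z=0. Starts on the counter.
- brush_head (a point): Brush: centre of its head, 80 mm from the tool's origin along +x, 6 mm above its underside.
- paddle_a: Stirring paddle of plain grey plastic, 200 mm long, 60 g: straight handle, flat slotted blade 50 long, 40 wide, 6 thick (x=55 to 105, z=3 to 9). Origin under the handle near the balance point, on the centre line; x points to the head, z up. Handle 14 wide, 12 high, x=-95 to 55, flat underside at z=0. Starts on the rack, lying across the bars in the middle bay.
- paddle_a_head (a point): Paddle a: centre of its head, 80 mm from the tool's origin along +x, 6 mm above its underside.
- paddle_b: Stirring paddle of plain grey plastic, 200 mm long, 60 g: straight handle, flat slotted blade 50 long, 40 wide, 6 thick (x=55 to 105, z=3 to 9). Origin under the handle near the balance point, on the centre line; x points to the head, z up. Handle 14 wide, 12 high, x=-95 to 55, flat underside at z=0. Starts on the counter.
- paddle_b_head (a point): Paddle b: centre of its head, 80 mm from the tool's origin along +x, 6 mm above its underside.
- beaker: Loose glass beaker, 70 mm across, 85 high. Origin under its centre. Leave alone.
- meter: Loose chrome light meter lying on its back, 60 x 80 x 28 mm, white dome to 40 mm. Origin under its centre. Leave alone.
- bottle: Loose amber bottle with a black cap, 60 mm across, about 140 high. Origin under its centre. Leave alone.
- clip_rail: Fixed small steel rail, its bar along its own x axis, 168 mm long, top at 140 mm, on two thin posts with 40 mm round feet at x=-80 and +80; three orange spring clips (16 mm wide, 14 thick) hang from it down to 83 mm. Origin on the counter under its middle. Do not knock.
Things that resemble listed ones, but are neither listed nor needed, are in the scene too. Leave any red look-alike of the paddle_a alone. Of the things shaped like the brush, the brass one is meant.

How it is judged:
By the outcome, as a careful person would: the job done as asked, in the order asked, and still so for the second after the job is handed in, with the robot touching nothing.
It also fails if it takes over 72 s, if anything falls off the work surface, if the arm or the gripper's body presses on something with over 40 N, if the wrist force passes 120 N, or if a joint passes its speed limit or range.

## Robot

A 6-joint arm with a two-finger parallel gripper is mounted at the origin on the work surface. World frame = base frame: x ahead of the robot, y to its left, z up, the work surface at z = 0. Lengths are in m, angles in rad, forces in N, time in s.
With the tool pointing down it reaches from about 0.275 to 0.725 m from the base axis. Payload 5.6 kg.
Tool frame: the origin (TCP) lies on the centre line of the jaws, within the pads' length; the fingertips stand 17 mm ahead of it and the grasp point (between the pads) lies 2 mm behind it; z points along the fingers, y is the line along which they close (so a half turn about z gives the same grasp; the last joint's range is limited). The gripper opens to 85 mm and grips with 20 to 120 N. Pads are 22 mm wide; open, the fingers measure 114 mm over their backs; the gripper's body (76 mm by 85 mm) begins 54 mm behind the grasp point. The pads swing forward as they close: fully open they stand 13 mm farther back than shut.
Start: joints at [-1.043, 0.255, 0.108, 0, -1.424, -0.285], TCP at [0.132, -0.534, 0.248] pointing down, gripper open.
Joint ranges: [-2.95, 2.95], [-1.21, 1.97], [-1.09, 1.5], [-2.87, 1.71], [-2.94, -0.07], [-3.05, 3.05]. Speed limits (rad/s): [2.57, 2.57, 3.14, 3.14, 3.14, 3.14].

## Interface

Orientations are given as a unit quaternion [w, x, y, z].
In Python, from workcell import bot gives the robot as it stands.
- The arm moves only by the tool jog_arm, never from a script. Its argument "rows" is text: rows parted by semicolons, each of 5 numbers parted by spaces: the opening, from -1 (shut) to 1 (fully open), then the shift along the tool's x, y, z each as a share of 40 cm, from -1 to 1, then the turn about the tool's z as a share of pi rad, from -1 to 1. A call has 1 to 20 rows; each row is the pose to reach, as a shift and turn from the pose commanded when the call began, along the tool's axes at that moment, turning the shorter way round; what a row does not reach only later rows make up. A row lasts 1/10 s, in which the tool goes at most 50 mm and 8.59 degrees, less where a joint would pass 70% of its speed; a pose out of reach is approached as far as the arm can. A call with a number of a shift or a turn outside -1 to 1 is refused whole. A call with a gripper value outside its range is refused whole. The fingers move at their own pace and stop on an object; "grip_force" is the grip in N (left out, the last holds). Time passes only in rows, so rows that repeat a pose let the fingers close. It gives the time, the measured TCP pose, the force, the opening and the grip force at its end, in the units of the state.
- bot.sense(): the state, without advancing time (a new reading comes with each control period).
- bot.snapshot(name): name is "scene" or "top" or "wrist"; returns a dict with "image" (384x512x3 uint8, red, green, blue), "vertical_fov" (degrees; the focal length in pixels is half the picture's height over the tangent of half this angle, whatever the lens; pixels are square), "cx", "cy" (the principal point, pixels), "rvec" (rotation vector, rad) and "tvec" (3), from world to camera coordinates, as OpenCV has them; the wrist camera has in their place "tool_from_camera" (4x4, takes a point from camera to tool coordinates, whose origin is the TCP and whose axes are the flange's). Camera axes: x right, y down, z forward; pixel columns grow to the right and rows downward; lengths in m; the calibration is good to about 2 mm. A picture is of the moment at which its call begins: read the wrist's pose just before it. There is no depth.
- bot.sign_off(): hands the job in; it is judged then, once.
The state is a dict: "t": time; "qpos": joint angles; "dq": joint speeds; "effort": joint torques, N m; "eef_pos": TCP position; "tool_rot": TCP orientation; "wrist_force": force on the tool from outside, world axes, zero at the start; "wrist_torque": the same for the moment, N m; "opening": finger opening in m; "finger_force": force on a finger pad.
Only numpy, scipy, OpenCV 4.12 (cv2) and the standard library are available. Lean on these libraries where they do the work, as an engineer would, in place of code of your own. Each camera call takes 0.05 s, during which the arm holds its last target. There are 200 camera calls.

## Working session

There is one attempt and no reset: what is moved stays moved. The work goes in short steps, Python scripts to look and compute and a tool call to move; the robot and the scene stay as the last step left them, time stands still between calls to the robot, and variables do not carry over. Pictures are saved under pics/ and viewed, at most 10 in all, crops included, and the job is handed in when it is done.

Besides the shell and the picture viewer there is one more tool, called after "Request:" as name(argument=value, ...), one argument or row to a line, values as JSON. jog_arm: Moves the arm, as the interface text tells. Shift numbers are shares of 40 cm and turn numbers shares of pi rad, none past 1 either way. Its arguments: {"type":"object","properties":{"rows":{"type":"string"},"grip_force":{"type":"number"}},"required":["rows"]}

```bash
mkdir -p pics
cat > h.py <<'E'
import numpy as np, cv2, pickle
from workcell import bot
def snap(n,save=None):
    s=bot.sense(); d=bot.snapshot(n); d=dict(d)
    if n=='wrist':
        from scipy.spatial.transform import Rotation as R
        q=s['tool_rot']; T=np.eye(4); T[:3,:3]=R.from_quat([q[1],q[2],q[3],q[0]]).as_matrix(); T[:3,3]=s['eef_pos']
        W=T@np.array(d['tool_from_camera']); C=np.linalg.inv(W)
        d['rvec']=cv2.Rodrigues(C[:3,:3])[0]; d['tvec']=C[:3,3]
    if save: cv2.imwrite('pics/%s.png'%save,d['image'][:,:,::-1]); pickle.dump(d,open('pics/%s.pkl'%save,'wb'))
    return d
def load(n): return pickle.load(open('pics/%s.pkl'%n,'rb'))
def K(d):
    f=192/np.tan(np.radians(d['vertical_fov'])/2)
    return np.array([[f,0,d['cx']],[0,f,d['cy']],[0,0,1.]])
def ray(d,uv):
    R=cv2.Rodrigues(np.array(d['rvec'],float))[0]; t=np.array(d['tvec'],float).ravel()
    uv=np.atleast_2d(np.array(uv,float)); p=np.c_[uv,np.ones(len(uv))]@np.linalg.inv(K(d)).T
    return -R.T@t, p@R
def onz(d,uv,z):
    o,v=ray(d,uv); return o+v*((z-o[2])/v[:,2])[:,None]
def proj(d,P):
    return cv2.projectPoints(np.atleast_2d(np.array(P,float)),np.array(d['rvec'],float),np.array(d['tvec'],float),K(d),None)[0][:,0]
E
python3 - <<'E'
from h import *
for n in ('scene','top'):
    d=snap(n,n); print(n,[ (k,np.round(d[k],3)) for k in d if k!='image'])
a=np.hstack
s=bot.sense();print(s['t'],s['eef_pos'],s['tool_rot'])
E
```

```text
scene [('vertical_fov', np.float64(48.761)), ('cx', np.float64(253.891)), ('cy', np.float64(195.774)), ('rvec', array([ 2.185,  0.582, -0.302])), ('tvec', array([-0.461, -0.075,  1.587]))]
top [('vertical_fov', np.float64(44.52)), ('cx', np.float64(247.751)), ('cy', np.float64(183.265)), ('rvec', array([ 2.114, -2.157,  0.173])), ('tvec', array([0.047, 0.526, 1.552]))]
0.1 [ 0.13215853 -0.53346096  0.24748982] [-1.58324067e-04 -1.21070117e-01  9.92643594e-01  8.35391183e-04]
```

View pics/top.png

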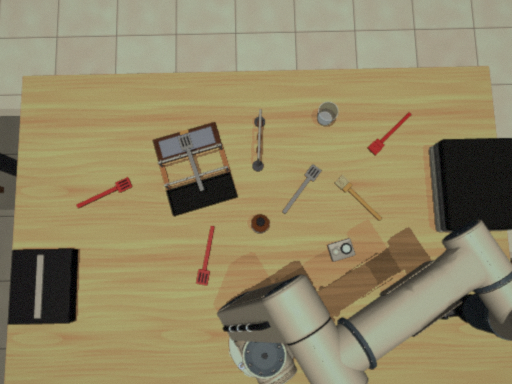

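View pics/scene.png

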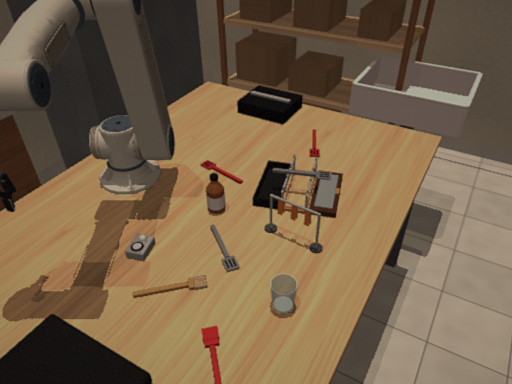

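Top view: the rack is centred near (195,168), with the black tray below it at (203,195), the frame above it at (188,140), and paddle_a's head at (185,143) over the frame, so it is the wrong way round. Paddle_b is grey with its head at (313,173) and handle end at (285,212). The brush head is at (343,184) and its handle end at (380,218). There are red decoys at (390,133), (105,192) and (207,255).

The clip rail runs along x at (259,140), with the bottle at (260,223), meter at (341,250) and beaker at (327,114). Next I'll take coarse positions and one enlarged crop.

Run:
```python
from h import *
d=load('top'); 
P=dict(pa_head=(185,143,.08),pa_tail=(200,190,.08),pb_head=(313,173,.006),pb_tail=(285,212,.01),br_head=(343,184,.01),br_tail=(380,218,.01),rail1=(261,110,.14),rail2=(257,166,.01),bottle=(260,223,.14),beaker=(327,114,0.04),tray=(203,195,.035),frame=(188,140,.024),rackc=(195,168,.04),meter=(341,250,.03))
for k,v in P.items(): print(k,np.round(onz(d,v[:2],v[2])[0],3))
s=load('scene')
a=cv2.resize(d['image'][150:230,270:400],(800,492),interpolation=cv2.INTER_CUBIC)
b=cv2.resize(s['image'][215:310,120:250],(0,0),fx=4,fy=4,interpolation=cv2.INTER_CUBIC)
a=cv2.resize(a,(520,320)); o=np.vstack([a,b])[:,:,::-1]; o=cv2.resize(o,(430,580)); cv2.imwrite('pics/crop1.png',o)
```

```text
pa_head [0.662 0.245 0.08 ]
pa_tail [0.501 0.195 0.08 ]
pb_head [ 0.564 -0.192  0.006]
pb_tail [ 0.429 -0.09   0.01 ]
br_head [ 0.523 -0.294  0.01 ]
br_tail [ 0.402 -0.414  0.01 ]
rail1 [ 0.753 -0.012  0.14 ]
rail2 [0.592 0.003 0.01 ]
bottle [0.383 0.    0.14 ]
beaker [ 0.766 -0.245  0.04 ]
tray [0.49  0.19  0.035]
frame [0.687 0.242 0.024]
rackc [0.584 0.216 0.04 ]
meter [ 0.296 -0.271  0.03 ]
```

View pics/crop1.png

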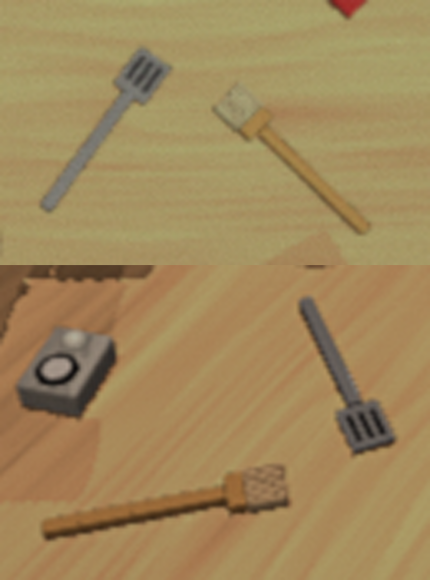

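The crop shows one plain grey paddle and one brush with a yellow brass handle and ferrule and a tan block. They match paddle_b and the brush; the red tools don't.

```bash
cat >> h.py <<'E'
def go(pos,yaw,cur=None):
    """print shares: yaw = world heading of tool x"""
    from scipy.spatial.transform import Rotation as R
    s=bot.sense(); q=s['tool_rot']; M=R.from_quat([q[1],q[2],q[3],q[0]]).as_matrix()
    y0=np.arctan2(M[1,0],M[0,0]) ; p0=np.array(s['eef_pos'])
    if cur: p0,y0=np.array(cur[0]),cur[1]
    X=np.array([np.cos(y0),np.sin(y0),0]);Y=np.array([np.sin(y0),-np.cos(y0),0])
    dl=np.array(pos)-p0; tn=-((yaw-y0+np.pi)%(2*np.pi)-np.pi)
    sh=np.array([dl@X,dl@Y,-dl[2]])/.4
    q1=np.arctan2(pos[1],pos[0])
    print('shift',np.round(sh,4),'turn',round(tn/np.pi,4),'rows>=',round(max(np.linalg.norm(dl)/.05,abs(np.degrees(tn))/8.59),1),'q6~',round(((yaw-q1+np.pi/2+np.pi)%(2*np.pi))-np.pi,2))
E
python3 - <<'E'
from h import *
d=snap('wrist','w0'); print(np.round(d['tool_from_camera'],3),d['vertical_fov'],d['cx'],d['cy'])
go([.45,-.27,.38],-2.36)
E
```

```text
[[ 0.001 -0.947 -0.321  0.084]
 [ 1.     0.001  0.001  0.   ]
 [-0.    -0.321  0.947 -0.125]
 [ 0.     0.     0.     1.   ]] 61.87990229160133 256.59288632907806 193.28472088424294
shift [-0.9296  0.4484 -0.331 ] turn -0.1715 rows>= 8.7 q6~ -0.25
```

Request:
jog_arm(
  rows="0 -0.93 0.45 -0.33 -0.17;0 -0.93 0.45 -0.33 -0.17;0 -0.93 0.45 -0.33 -0.17;0 -0.93 0.45 -0.33 -0.17;0 -0.93 0.45 -0.33 -0.17;0 -0.93 0.45 -0.33 -0.17;0 -0.93 0.45 -0.33 -0.17;0 -0.93 0.45 -0.33 -0.17;0 -0.93 0.45 -0.33 -0.17;0 -0.93 0.45 -0.33 -0.17;0 -0.93 0.45 -0.33 -0.17;0 -0.93 0.45 -0.33 -0.17;0 -0.93 0.45 -0.33 -0.17",
)

```text
t: 1.45
eef_pos: [0.4493, -0.2703, 0.3802]
tool_rot: [-0.0, -0.378, 0.926, 0.0]
wrist_force: [-0.4, -0.6, 0.3]
opening: 0.0428
finger_force: 0.0
```

Run:
```python
from h import *
d=snap('wrist','w1'); s=bot.sense(); print(s['t'],s['eef_pos'],s['qpos'],np.abs(s['dq']).max())
go([.47,.2,.38],.30)
```

```text
1.5 [ 0.44929977 -0.2703477   0.38020526] [-2.42770446e-01  2.05193199e-01  3.73966128e-01  3.39274441e-05
 -1.73981937e+00 -5.52599366e-01] 0.0043292185035860254
shift [-8.601e-01  8.035e-01  5.000e-04] turn -0.8487 rows>= 17.8 q6~ 1.47
```

View pics/w1.png

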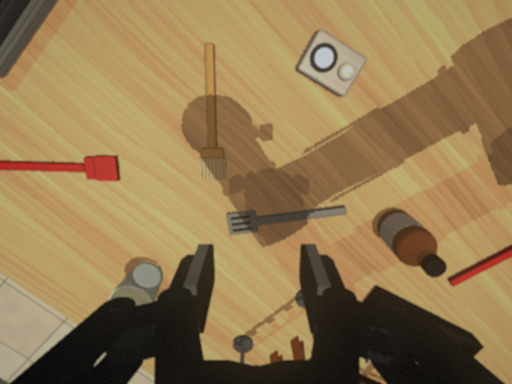

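The wrist view shows the brush handle end at (209,45) and head tip at (213,180), and paddle_b's tail at (345,210) and head tip at (230,222). The meter, bottle and beaker stand apart from both. Next I'll look at the rack.

Run:
```python
from h import *
go([.50,.19,.38],-2.84)
```

```text
shift [-8.961e-01  7.331e-01  5.000e-04] turn 0.1508 rows>= 9.3 q6~ -1.63
```

Request:
jog_arm(
  rows="0 -0.9 0.73 0 0.15;0 -0.9 0.73 0 0.15;0 -0.9 0.73 0 0.15;0 -0.9 0.73 0 0.15;0 -0.9 0.73 0 0.15;0 -0.9 0.73 0 0.15;0 -0.9 0.73 0 0.15;0 -0.9 0.73 0 0.15;0 -0.9 0.73 0 0.15;0 -0.9 0.73 0 0.15;0 -0.9 0.73 0 0.15;0 -0.9 0.73 0 0.15;0 -0.9 0.73 0 0.15;0 -0.9 0.73 0 0.15",
)

```text
t: 2.9
eef_pos: [0.5021, 0.1896, 0.3809]
tool_rot: [0.0, -0.151, 0.988, 0.0]
wrist_force: [-0.2, -0.8, 0.3]
opening: 0.0429
finger_force: 0.0
```

Run:
```python
from h import *
d=snap('wrist','w2'); cv2.imwrite('pics/w2c.png',cv2.resize(d['image'][:,:,::-1],(768,576),interpolation=cv2.INTER_CUBIC))
```

```text
(no output)
```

View pics/w2c.png

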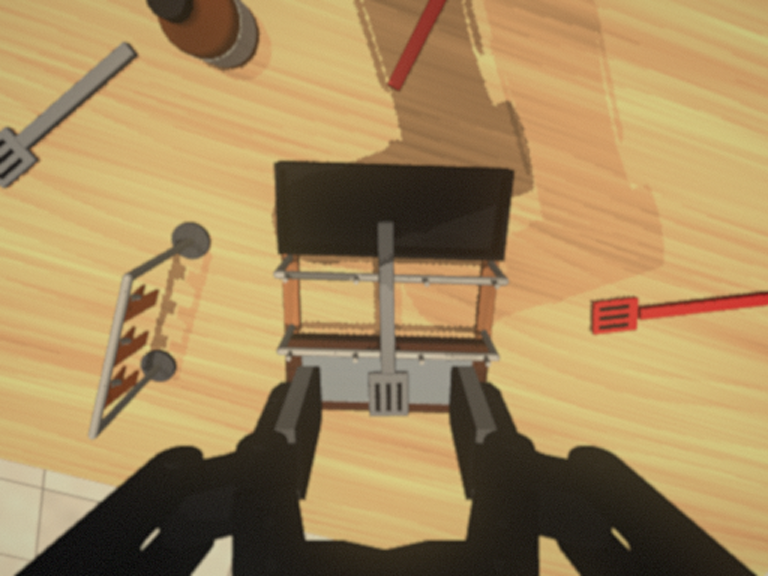

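In this 1.5x wrist view, the near (tray-side) bar runs (281,270)–(501,281) and the far bar (283,350)–(494,357). Paddle_a runs from its tail at (385,222) to its head end at (389,415) over the frame. The tray is on the robot's side.

Run:
```python
from h import *
d=load('w2'); d1=load('w1')
def c(a,b,z): 
    p=onz(d,np.array([a,b])/1.5,z); v=p[1]-p[0]; return p, np.linalg.norm(v), np.arctan2(v[1],v[0])
for nm,a,b,z in [('near',(281,272),(501,281),.071),('far',(283,350),(494,357),.071),('pinsN',(355,278),(425,281),.08),('pinsF',(355,356),(421,358),.08),('tray near edge',(277,163),(513,172),.035)]:
    p,l,t=c(a,b,z); print(nm,p.round(4).tolist(),'mid',p.mean(0).round(4),l.round(4),t.round(4))
p,l,t=c((385.5,222),(389,415),.086); print('A',p.round(4).tolist(),l,t)
u=(p[1]-p[0])/l; print('A origin', (p[0]+u*.095).round(4),(p[1]-u*.105).round(4))
for nm,a,b in [('brush',(209,44),(213.5,181)),('pb',(346,210),(229,223))]:
    p=onz(d1,[a,b],.009); v=p[1]-p[0]; l=np.linalg.norm(v); u=v/l; print(nm,l,np.arctan2(v[1],v[0]),(p[0]+u*.095).round(4),(p[1]-u*.105).round(4))
```

```text
near [[0.5748, 0.1106, 0.071], [0.5208, 0.3119, 0.071]] mid [0.5478 0.2113 0.071 ] 0.2084 1.8328
far [[0.6533, 0.1315, 0.071], [0.5973, 0.3352, 0.071]] mid [0.6253 0.2333 0.071 ] 0.2112 1.8388
pinsN [[0.5567, 0.1786, 0.08], [0.5399, 0.2415, 0.08]] mid [0.5483 0.21   0.08  ] 0.0651 1.8307
pinsF [[0.6336, 0.2011, 0.08], [0.6162, 0.2636, 0.08]] mid [0.6249 0.2324 0.08  ] 0.0648 1.8419
tray near edge [[0.4835, 0.0773, 0.035], [0.4239, 0.2941, 0.035]] mid [0.4537 0.1857 0.035 ] 0.2248 1.8387
A [[0.4972, 0.1895, 0.086], [0.6838, 0.252, 0.086]] 0.1967685216854217 0.32335520545530644
A origin [0.5873 0.2197 0.086 ] [0.5842 0.2186 0.086 ]
brush 0.20155805303389548 0.7649573656528499 [ 0.4652 -0.3481  0.009 ] [ 0.4663 -0.347   0.009 ]
pb 0.19679736247429705 -0.6746128104953614 [ 0.4992 -0.1426  0.009 ] [ 0.4967 -0.1406  0.009 ]
```

Run:
```python
from h import *
for z in (.16,.08): go([.5858,.2192,z],-2.818)
```

```text
shift [-0.2217  0.0078  0.5521] turn -0.0062 rows>= 4.8 q6~ -1.61
shift [-0.2217  0.0078  0.7521] turn -0.0062 rows>= 6.3 q6~ -1.61
```

Request:
jog_arm(
  rows="-0.3 -0.222 0.008 0.5 -0.006;-0.3 -0.222 0.008 0.5 -0.006;-0.3 -0.222 0.008 0.5 -0.006;-0.3 -0.222 0.008 0.5 -0.006;-0.3 -0.222 0.008 0.5 -0.006;-0.3 -0.222 0.008 0.55 -0.006;-0.3 -0.222 0.008 0.6 -0.006;-0.3 -0.222 0.008 0.65 -0.006;-0.3 -0.222 0.008 0.7 -0.006;-0.3 -0.222 0.008 0.73 -0.006;-0.3 -0.222 0.008 0.75 -0.006;-0.3 -0.222 0.008 0.75 -0.006;-0.3 -0.222 0.008 0.75 -0.006;-1 -0.222 0.008 0.75 -0.006;-1 -0.222 0.008 0.75 -0.006;-1 -0.222 0.008 0.75 -0.006;-1 -0.222 0.008 0.75 -0.006;-1 -0.222 0.008 0.75 -0.006",
  grip_force=40,
)

```text
t: 4.75
eef_pos: [0.5864, 0.2209, 0.0814]
tool_rot: [0.001, -0.162, 0.987, 0.0]
wrist_force: [-0.3, -0.5, 6.0]
opening: 0.013
finger_force: 41.2
```

Run:
```python
from h import *
go([.5863,.2192,.18],-2.818)
s=bot.sense();print(s['t'],s['eef_pos'],s['opening'],s['finger_force'],s['wrist_force'],s['qpos'][5])
```

```text
shift [ 0.0017 -0.0039 -0.2464] turn 0.0004 rows>= 2.0 q6~ -1.6
4.75 [0.58643164 0.22089918 0.08143588] 0.013029629041667365 41.21601641178131 [-0.31229966 -0.4908978   6.01441619] -1.8558167244559616
```

Run:
```python
from h import *
go([.5695,.2847,.18],.267)
```

```text
shift [-0.0108  0.1647 -0.2464] turn -0.9816 rows>= 20.6 q6~ 1.37
```

Request:
jog_arm(
  rows="-1 0 0 -0.05 0;-1 0 0 -0.1 0;-1 0 0 -0.2 0;-1 -0.011 0.165 -0.25 -0.4;-1 -0.011 0.165 -0.25 -0.4;-1 -0.011 0.165 -0.25 -0.4;-1 -0.011 0.165 -0.25 -0.4;-1 -0.011 0.165 -0.25 -0.5;-1 -0.011 0.165 -0.25 -0.6;-1 -0.011 0.165 -0.25 -0.6;-1 -0.011 0.165 -0.25 -0.7;-1 -0.011 0.165 -0.25 -0.7;-1 -0.011 0.165 -0.25 -0.8;-1 -0.011 0.165 -0.25 -0.8;-1 -0.011 0.165 -0.25 -0.9;-1 -0.011 0.165 -0.25 -0.9;-1 -0.011 0.165 -0.25 -0.982;-1 -0.011 0.165 -0.25 -0.982;-1 -0.011 0.165 -0.25 -0.982;-1 -0.011 0.165 -0.25 -0.982",
)

```text
t: 6.75
eef_pos: [0.5685, 0.2847, 0.1795]
tool_rot: [0.0, 0.991, -0.13, -0.001]
wrist_force: [-0.2, -0.1, -1.3]
opening: 0.0131
finger_force: 40.5
```

Run:
```python
from h import *
d=snap('wrist','w3')
go([.5695,.2847,.18],.267)
s=bot.sense();print(s['t'],s['eef_pos'],s['opening'],s['qpos'][5])
```

```text
shift [ 0.0023 -0.0007 -0.001 ] turn -0.1657 rows>= 3.5 q6~ 1.37
6.8 [0.56854456 0.28465823 0.17960508] 0.012996493390419127 0.6083863915943384
```

View pics/w3.png

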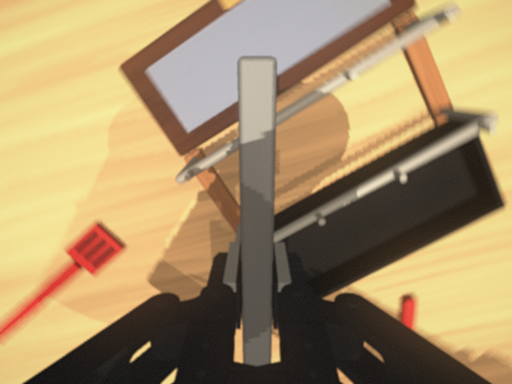

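The paddle is held straight: its tail is at (257,58) and it runs vertically in the image. I'll finish the turn and measure the grasp offset.

```bash
cat >> h.py <<'E'
def tail(d,uv,dz):
    """tool-frame point on plane tool z=dz"""
    T=np.array(d['tool_from_camera']); v=T[:3,:3]@np.linalg.inv(K(d))@np.array([*uv,1.]); o=T[:3,3]
    return o+v*(dz-o[2])/v[2]
E
python3 - <<'E'
from h import *
d=load('w3')
print(tail(d,(257,58),-.0056),tail(d,(257,55),-.0056),tail(d,(257,365),-.002))
go([.5695,.2847,.0814],.267)
E
```

```text
[ 0.09024078  0.00026454 -0.0056    ] [ 0.09118951  0.00026316 -0.0056    ] [-0.05005984  0.00047437 -0.002     ]
shift [ 0.0023 -0.0007  0.2455] turn -0.1657 rows>= 3.5 q6~ 1.37
```

Run:
```python
from h import *
for z in (.18,.084): go([.5724,.2855,z],.267)
```

```text
shift [ 0.0088 -0.0045 -0.001 ] turn -0.1657 rows>= 3.5 q6~ 1.38
shift [ 0.0088 -0.0045  0.239 ] turn -0.1657 rows>= 3.5 q6~ 1.38
```

Request:
jog_arm(
  rows="-1 0.009 -0.004 0 -0.166;-1 0.009 -0.004 0 -0.166;-1 0.009 -0.004 0 -0.166;-1 0.009 -0.004 0 -0.166;-1 0.009 -0.004 0 -0.166;-1 0.009 -0.004 0.05 -0.166;-1 0.009 -0.004 0.1 -0.166;-1 0.009 -0.004 0.15 -0.166;-1 0.009 -0.004 0.19 -0.166;-1 0.009 -0.004 0.21 -0.166;-1 0.009 -0.004 0.22 -0.166;-1 0.009 -0.004 0.22 -0.166;-1 0.009 -0.004 0.22 -0.166",
)

```text
t: 8.1
eef_pos: [0.5733, 0.2855, 0.0932]
tool_rot: [-0.0, 0.992, 0.127, 0.001]
wrist_force: [-0.4, -0.1, 0.4]
opening: 0.0133
finger_force: 40.5
```

Run:
```python
from h import *
s=bot.sense();print(s['t'],s['eef_pos'],s['wrist_force'])
go([.5724,.2855,.0815],.267)
```

```text
8.1 [0.57331105 0.28551763 0.0932173 ] [-0.38823282 -0.06208231  0.4085862 ]
shift [-0.0022 -0.0005  0.0293] turn -0.0042 rows>= 0.2 q6~ 1.38
```

Request:
jog_arm(
  rows="-1 -0.002 0 0.01 -0.004;-1 -0.002 0 0.018 -0.004;-1 -0.002 0 0.024 -0.004;-1 -0.002 0 0.028 -0.004;-1 -0.002 0 0.03 -0.004;-1 -0.002 0 0.031 -0.004;-1 -0.002 0 0.031 -0.004;-1 -0.002 0 0.031 -0.004",
)

```text
t: 8.9
eef_pos: [0.572, 0.285, 0.0814]
tool_rot: [0.0, 0.991, 0.133, 0.0]
wrist_force: [-4.0, -1.9, 7.6]
opening: 0.0133
finger_force: 41.6
```

Request:
jog_arm(
  rows="-0.5 0 0 0 0;-0.5 0 0 0 0;-0.5 0 0 0 0;-0.4 0 0 -0.03 0;-0.4 0 0 -0.08 0;-0.4 0 0 -0.15 0;-0.3 0 0 -0.25 0;-0.3 0 0 -0.37 0;-0.3 0 0 -0.5 0;-0.3 0 0 -0.6 0;-0.3 0 0 -0.6 0;-0.3 0 0 -0.6 0;-0.3 0 0 -0.6 0",
)

```text
t: 10.2
eef_pos: [0.5717, 0.2849, 0.3191]
tool_rot: [0.0, 0.991, 0.133, -0.001]
wrist_force: [0.4, -0.2, -0.7]
opening: 0.0298
finger_force: 0.0
```

Run:
```python
from h import *
s=bot.sense();print(s['t'],s['eef_pos'],s['opening'])
d=snap('wrist','w4'); 
go([.4658,-.3475,.30],.765-np.pi)
```

```text
10.2 [0.5716589  0.28488746 0.31905298] 0.02983283228829688
shift [-0.6722  1.455   0.0466] turn 0.8415 rows>= 17.6 q6~ -0.16
```

View pics/w4.png

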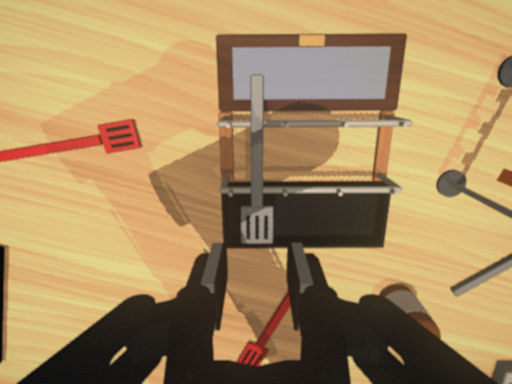

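Paddle_a lies in the left bay with its tail at (257,75) over the frame and its head end at (257,244) over the tray. I'll check the numbers.

Run:
```python
from h import *
d=load('w4')
bf=onz(d,[(220,123),(410,123)],.071); bn=onz(d,[(222,190),(400,190)],.071)
c=(bf.mean(0)+bn.mean(0))/2; print('rack c',c, [np.arctan2(*(b[0]-b[1])[1::-1])-np.pi/2 for b in (bf,bn)],[np.linalg.norm(b[0]-b[1]) for b in (bf,bn)])
p=onz(d,[(257,75),(257,244)],.086);v=p[0]-p[1];l=np.linalg.norm(v);print(l,np.arctan2(v[1],v[0])); u=v/l
o=(p[0]-u*.095+p[1]+u*.105)/2; print(o)
r=np.array([np.cos(.267),np.sin(.267)]);n=np.array([-r[1],r[0]])
for C in (c[:2],np.array([.5866,.222])): print((o[:2]-C)@r,(o[:2]-C)@n)
```

```text
rack c [0.58791785 0.2205867  0.071     ] [np.float64(0.26800015382694276), np.float64(0.26798832378009774)] [np.float64(0.2173427203440371), np.float64(0.2182194870958586)]
0.1980222621996689 0.26842002571477547
[0.56800649 0.28386601 0.086     ]
-0.0025102880850135494 0.06629050764079071
-0.0016120183375189212 0.06457958548984147
```

Request:
jog_arm(
  rows="-0.3 -0.46 1 0.04 0.6;-0.3 -0.46 1 0.04 0.6;-0.3 -0.46 1 0.04 0.6;-0.3 -0.46 1 0.04 0.6;-0.3 -0.46 1 0.04 0.6;-0.3 -0.46 1 0.04 0.6;-0.3 -0.46 1 0.04 0.6;-0.3 -0.46 1 0.04 0.6;-0.3 -0.46 1 0.04 0.6;-0.3 -0.46 1 0.04 0.6;-0.3 -0.46 1 0.04 0.6;-0.3 -0.46 1 0.04 0.6;-0.3 -0.46 1 0.04 0.6",
)

```text
t: 11.55
eef_pos: [0.4994, -0.1496, 0.3028]
tool_rot: [-0.001, -0.688, 0.726, 0.001]
wrist_force: [-0.1, 0.5, -0.3]
opening: 0.0299
finger_force: 0.0
```

Run:
```python
from h import *
s=bot.sense();print(s['t'],s['eef_pos'],s['qpos'][5])
go([.4658,-.3475,.22],.765-np.pi)
```

```text
11.55 [ 0.49941819 -0.14956622  0.30275808] -0.06266880787763286
shift [0.4986 0.0577 0.2069] turn 0.2396 rows>= 5.0 q6~ -0.16
```

Request:
jog_arm(
  rows="-0.3 0.498 0.058 0.2 0.24;-0.3 0.498 0.058 0.2 0.24;-0.3 0.498 0.058 0.2 0.24;-0.3 0.498 0.058 0.2 0.24;-0.3 0.498 0.058 0.2 0.24;-0.3 0.498 0.058 0.2 0.24;-0.3 0.498 0.058 0.2 0.24;-0.3 0.498 0.058 0.2 0.24",
)

```text
t: 12.35
eef_pos: [0.4678, -0.3464, 0.2242]
tool_rot: [0.0, -0.377, 0.926, -0.0]
wrist_force: [-0.4, 0.4, 0.8]
opening: 0.0303
finger_force: 0.0
```

Run:
```python
from h import *
s=bot.sense();print(s['t'],s['eef_pos'])
d=snap('wrist','w5')
# brush handle mask: brass vs. wood: check saturation along predicted line
u=np.array([np.cos(.765),np.sin(.765),0]); o=np.array([.4658,-.3475,.012])
print(proj(d,[o-u*.095,o,o+u*.055,o+u*.105]).round(1))
hsv=cv2.cvtColor(d['image'],cv2.COLOR_RGB2HSV)
n=np.array([-u[1],u[0],0])
for t in (-.08,-.05,-.02):
    print(t,[ (k,hsv[tuple(proj(d,o+u*t+n*k*.001)[0].round().astype(int)[::-1])].tolist()) for k in range(-16,17,4)])
go([.4658,-.3475,.02],.765-np.pi)
```

```text
12.35 [ 0.46780814 -0.34644548  0.22421945]
[[256.8  70.1]
 [256.  164.5]
 [255.6 211.9]
 [255.3 251.1]]
-0.08 [(-16, [16, 126, 192]), (-12, [17, 126, 192]), (-8, [18, 132, 151]), (-4, [17, 150, 192]), (0, [18, 145, 193]), (4, [17, 150, 172]), (8, [17, 122, 192]), (12, [19, 118, 192]), (16, [20, 114, 192])]
-0.05 [(-16, [15, 132, 147]), (-12, [16, 131, 146]), (-8, [17, 135, 144]), (-4, [17, 148, 191]), (0, [17, 147, 193]), (4, [17, 151, 181]), (8, [20, 116, 191]), (12, [17, 124, 193]), (16, [17, 126, 193])]
-0.02 [(-16, [15, 130, 141]), (-12, [16, 129, 140]), (-8, [16, 142, 115]), (-4, [16, 151, 125]), (0, [16, 152, 126]), (4, [16, 156, 108]), (8, [17, 129, 154]), (12, [18, 124, 165]), (16, [17, 125, 159])]
shift [0.0059 0.0017 0.5111] turn 0.0024 rows>= 4.1 q6~ -0.16
```

Request:
jog_arm(
  rows="-0.3 0.006 0.002 0.11 0.002;-0.3 0.006 0.002 0.22 0.002;-0.3 0.006 0.002 0.32 0.002;-0.3 0.006 0.002 0.4 0.002;-0.3 0.006 0.002 0.45 0.002;-0.3 0.006 0.002 0.48 0.002;-0.3 0.006 0.002 0.5 0.002;-0.3 0.006 0.002 0.51 0.002;-0.3 0.006 0.002 0.51 0.002;-0.3 0.006 0.002 0.51 0.002;-1 0.006 0.002 0.51 0.002;-1 0.006 0.002 0.51 0.002;-1 0.006 0.002 0.51 0.002;-1 0.006 0.002 0.51 0.002;-1 0.006 0.002 0.51 0.002",
  grip_force=40,
)

```text
t: 13.9
eef_pos: [0.4659, -0.3487, 0.0209]
tool_rot: [0.001, -0.373, 0.928, -0.001]
wrist_force: [-0.8, 0.4, 5.4]
opening: 0.0127
finger_force: 42.0
```

Request:
jog_arm(
  rows="-1 0 0 -0.05 0;-1 0 0 -0.15 0;-1 0 0 -0.25 0;-1 0 0 -0.37 0;-1 0 0 -0.5 0;-1 0 0 -0.57 0;-1 0 0 -0.57 0;-1 0 0 -0.57 0",
)

```text
t: 14.7
eef_pos: [0.4653, -0.3481, 0.2479]
tool_rot: [0.001, -0.372, 0.928, 0.0]
wrist_force: [-1.0, 0.2, -1.4]
opening: 0.0122
finger_force: 41.2
```

Run:
```python
from h import *
s=bot.sense();print(s['t'],s['eef_pos'],s['opening'])
d=snap('wrist','w6'); im=d['image']
cv2.imwrite('pics/w6.png',im[:,:,::-1])
go([.5872,.2213,.25],.267)
```

```text
14.7 [ 0.46528365 -0.34807866  0.24788924] 0.012193196482987799
shift [-1.2046  0.8168 -0.0084] turn -0.8421 rows>= 17.6 q6~ 1.48
```

View pics/w6.png

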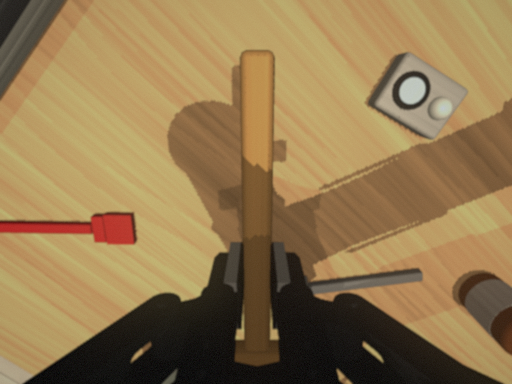

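The brush is held straight, with its tail at (257,50). The meter, bottle and paddle_b are undisturbed.

Run:
```python
from h import *
d=load('w6'); print(tail(d,(257.5,51),.0089),tail(d,(257.5,345),.0089))
```

```text
[0.0958799  0.00139769 0.0089    ] [-0.04568561  0.00167324  0.0089    ]
```

Request:
jog_arm(
  rows="-1 -0.9 0.61 -0.01 -0.63;-1 -0.9 0.61 -0.01 -0.63;-1 -0.9 0.61 -0.01 -0.63;-1 -0.9 0.61 -0.01 -0.63;-1 -0.9 0.61 -0.01 -0.63;-1 -0.9 0.61 -0.01 -0.63;-1 -0.9 0.61 -0.01 -0.63;-1 -0.9 0.61 -0.01 -0.63;-1 -0.9 0.61 -0.01 -0.63;-1 -0.9 0.61 -0.01 -0.63;-1 -0.9 0.61 -0.01 -0.63;-1 -0.9 0.61 -0.01 -0.63;-1 -0.9 0.61 -0.01 -0.63;-1 -0.9 0.61 -0.01 -0.63",
)

```text
t: 16.15
eef_pos: [0.5559, 0.0768, 0.2499]
tool_rot: [0.001, 0.98, -0.197, -0.002]
wrist_force: [0.1, 0.4, -1.4]
opening: 0.0126
finger_force: 41.2
```

Run:
```python
from h import *
for z in (.20,.108): go([.587,.222,z],.267)
```

```text
shift [-0.0686 -0.3649  0.1248] turn -0.2112 rows>= 4.4 q6~ 1.48
shift [-0.0686 -0.3649  0.3548] turn -0.2112 rows>= 4.4 q6~ 1.48
```

Request:
jog_arm(
  rows="-1 -0.069 -0.365 0 -0.211;-1 -0.069 -0.365 0 -0.211;-1 -0.069 -0.365 0 -0.211;-1 -0.069 -0.365 0 -0.211;-1 -0.069 -0.365 0 -0.211;-1 -0.069 -0.365 0.07 -0.211;-1 -0.069 -0.365 0.15 -0.211;-1 -0.069 -0.365 0.22 -0.211;-1 -0.069 -0.365 0.28 -0.211;-1 -0.069 -0.365 0.32 -0.211;-1 -0.069 -0.365 0.345 -0.211;-1 -0.069 -0.365 0.355 -0.211;-1 -0.069 -0.365 0.355 -0.211;-1 -0.069 -0.365 0.355 -0.211",
)

```text
t: 17.55
eef_pos: [0.5885, 0.2223, 0.1108]
tool_rot: [-0.0, 0.991, 0.131, 0.001]
wrist_force: [-0.5, 0.1, -1.0]
opening: 0.0126
finger_force: 41.2
```

Run:
```python
from h import *
s=bot.sense();print(s['t'],s['eef_pos'],s['wrist_force'])
go([.587,.222,.0955],.267)
```

```text
17.55 [0.58847161 0.22230587 0.11078305] [-0.53464236  0.08313772 -0.96524206]
shift [-0.0038 -0.0002  0.0382] turn -0.0012 rows>= 0.3 q6~ 1.48
```

Request:
jog_arm(
  rows="-1 -0.004 0 0.01 -0.001;-1 -0.004 0 0.02 -0.001;-1 -0.004 0 0.027 -0.001;-1 -0.004 0 0.032 -0.001;-1 -0.004 0 0.035 -0.001;-1 -0.004 0 0.036 -0.001;-1 -0.004 0 0.036 -0.001;-1 -0.004 0 0.036 -0.001",
)

```text
t: 18.35
eef_pos: [0.5863, 0.2216, 0.0959]
tool_rot: [0.0, 0.991, 0.133, 0.0]
wrist_force: [-3.8, 0.4, 4.8]
opening: 0.012
finger_force: 41.7
```

Request:
jog_arm(
  rows="-0.5 0 0 0 0;-0.5 0 0 0 0;-0.5 0 0 0 0;-0.4 0 0 -0.03 0;-0.4 0 0 -0.08 0;-0.4 0 0 -0.15 0;-0.3 0 0 -0.25 0;-0.3 0 0 -0.37 0;-0.3 0 0 -0.5 0;-0.3 0 0 -0.55 0;-0.3 0 0 -0.55 0;-0.3 0 0 -0.55 0",
)

```text
t: 19.55
eef_pos: [0.5864, 0.2218, 0.3163]
tool_rot: [-0.001, 0.991, 0.133, 0.001]
wrist_force: [0.2, -0.2, -1.1]
opening: 0.0298
finger_force: 0.0
```

Run:
```python
from h import *
s=bot.sense();print(s['t'],s['eef_pos'],s['opening'])
d=snap('wrist','w7')
r=np.array([np.cos(.267),np.sin(.267),0]); C=np.array([.5872,.2213,.087])
print(proj(d,[C+r*.095,C-r*.105]).round(1))
# brass handle mask
hsv=cv2.cvtColor(d['image'],cv2.COLOR_RGB2HSV)
a,b=proj(d,[C+r*.095,C-r*.105]).astype(int); print([(y,hsv[y,a[0]].tolist()) for y in range(a[1]-9,a[1]+10,2)])
go([.498,-.1416,.25],-.6746+np.pi)
go([.498,-.1416,.25],-.6746)
```

```text
19.55 [0.58639876 0.22183406 0.31632074] 0.02983742619625419
[[258.1  70.1]
 [257.7 243.6]]
[(61, [135, 6, 161]), (63, [135, 6, 160]), (65, [126, 8, 161]), (67, [132, 8, 162]), (69, [128, 6, 162]), (71, [176, 12, 154]), (73, [15, 128, 184]), (75, [17, 142, 217]), (77, [18, 138, 221]), (79, [17, 139, 219])]
shift [-0.452   0.8179  0.1626] turn -0.7003 rows>= 14.7 q6~ -1.97
shift [-0.452   0.8179  0.1626] turn 0.2997 rows>= 7.6 q6~ 1.17
```

Request:
jog_arm(
  rows="-0.3 -0.452 0.818 0 0.3;-0.3 -0.452 0.818 0 0.3;-0.3 -0.452 0.818 0 0.3;-0.3 -0.452 0.818 0 0.3;-0.3 -0.452 0.818 0 0.3;-0.3 -0.452 0.818 0 0.3;-0.3 -0.452 0.818 0.1 0.3;-0.3 -0.452 0.818 0.2 0.3;-0.3 -0.452 0.818 0.26 0.3;-0.3 -0.452 0.818 0.26 0.3;-0.3 -0.452 0.818 0.26 0.3;-0.3 -0.452 0.818 0.26 0.3",
)

```text
t: 20.8
eef_pos: [0.4998, -0.1413, 0.2137]
tool_rot: [-0.0, 0.944, -0.331, 0.002]
wrist_force: [0.5, 0.7, 0.7]
opening: 0.0297
finger_force: 0.0
```

Run:
```python
from h import *
s=bot.sense();print(s['t'],s['eef_pos'],s['qpos'][5])
d=snap('wrist','w8')
hsv=cv2.cvtColor(d['image'],cv2.COLOR_RGB2HSV)
m=((hsv[:,:,1]<60)&(hsv[:,:,2]>40)).astype(np.uint8)
u=np.array([np.cos(-.6746),np.sin(-.6746),0]); o=np.array([.498,-.1416,.012])
pp=proj(d,[o-u*.095,o,o+u*.055,o+u*.105]).round(1); print(pp)
n,lab,st,ce=cv2.connectedComponentsWithStats(m)
for i in range(1,n):
    if st[i,4]>150: print(st[i].tolist(),ce[i].round(1))
for y in range(int(pp[3][1])-10,int(pp[1][1]),12):
    x=np.where(m[y,200:320])[0]+200; print(y,(x.min(),x.max(),len(x)) if len(x) else None)
go([.498,-.1416,.02],-.6746)
```

```text
20.8 [ 0.49976172 -0.14132609  0.21371016] 0.8692195459145057
[[257.  249.1]
 [257.2 168.4]
 [257.3 114.6]
 [257.4  60.2]]
[234, 59, 40, 187, 2903] [254.7 127.7]
[90, 163, 28, 33, 467] [106.3 182.7]
[83, 164, 17, 22, 238] [ 90.1 173.5]
[0, 195, 73, 42, 631] [ 26.9 219.8]
[425, 197, 87, 80, 3247] [467.6 238.3]
[0, 244, 47, 49, 311] [ 18.8 266.5]
[201, 244, 21, 50, 402] [210.9 269.8]
50 None
62 (np.int64(234), np.int64(273), 40)
74 (np.int64(235), np.int64(273), 26)
86 (np.int64(235), np.int64(273), 26)
98 (np.int64(236), np.int64(273), 24)
110 (np.int64(237), np.int64(272), 36)
122 (np.int64(249), np.int64(260), 12)
134 (np.int64(250), np.int64(260), 11)
146 (np.int64(250), np.int64(260), 11)
158 (np.int64(250), np.int64(260), 11)
shift [-0.0029  0.0037  0.4844] turn 0.0001 rows>= 3.9 q6~ 1.17
```

Request:
jog_arm(
  rows="-0.3 -0.003 0 0.11 0;-0.3 -0.003 0 0.22 0;-0.3 -0.003 0 0.32 0;-0.3 -0.003 0 0.4 0;-0.3 -0.003 0 0.44 0;-0.3 -0.003 0 0.465 0;-0.3 -0.003 0 0.48 0;-0.3 -0.003 0 0.484 0;-0.3 -0.003 0 0.484 0;-0.3 -0.003 0 0.484 0;-1 -0.003 0 0.484 0;-1 -0.003 0 0.484 0;-1 -0.003 0 0.484 0;-1 -0.003 0 0.484 0;-1 -0.003 0 0.484 0",
  grip_force=40,
)

```text
t: 22.35
eef_pos: [0.4981, -0.1409, 0.0188]
tool_rot: [-0.0, 0.944, -0.331, 0.001]
wrist_force: [-0.5, 1.4, 5.7]
opening: 0.0127
finger_force: 41.3
```

Request:
jog_arm(
  rows="-1 0 0 -0.05 0;-1 0 0 -0.15 0;-1 0 0 -0.25 0;-1 0 0 -0.37 0;-1 0 0 -0.5 0;-1 0 0 -0.57 0;-1 0 0 -0.57 0;-1 0 0 -0.57 0",
)

```text
t: 23.15
eef_pos: [0.4972, -0.1406, 0.2457]
tool_rot: [-0.0, 0.943, -0.331, -0.0]
wrist_force: [-0.2, -0.3, -1.3]
opening: 0.0125
finger_force: 40.5
```

Run:
```python
from h import *
s=bot.sense();print(s['t'],s['eef_pos'],s['opening'])
d=snap('wrist','w9')
hsv=cv2.cvtColor(d['image'],cv2.COLOR_RGB2HSV)
m=((hsv[:,:,1]<60)&(hsv[:,:,2]>40)).astype(np.uint8)
for y in range(10,60,4):
    x=np.where(m[y,150:360])[0]+150; print(y,(x.min(),x.max(),len(x)) if len(x) else None)
for y in range(28,50,4): print(y,tail(d,(257,y),.0117))
r=np.array([np.cos(.267),np.sin(.267)]);n=np.array([-r[1],r[0]]); b=np.array([.5872,.2213])-.065*n; print(b)
go([*b,.25],.267+np.pi)
```

```text
23.15 [ 0.49721502 -0.14058776  0.24568187] 0.012474105005508624
10 None
14 (np.int64(208), np.int64(305), 98)
18 (np.int64(206), np.int64(307), 102)
22 (np.int64(206), np.int64(307), 102)
26 (np.int64(206), np.int64(306), 101)
30 (np.int64(206), np.int64(306), 101)
34 (np.int64(206), np.int64(306), 89)
38 (np.int64(206), np.int64(306), 93)
42 (np.int64(207), np.int64(306), 96)
46 (np.int64(207), np.int64(306), 98)
50 (np.int64(207), np.int64(305), 93)
54 (np.int64(207), np.int64(305), 94)
58 (np.int64(208), np.int64(305), 95)
28 [0.1022268  0.00080459 0.0117    ]
32 [0.10084691 0.00080659 0.0117    ]
36 [0.09945693 0.0008086  0.0117    ]
40 [0.09805676 0.00081063 0.0117    ]
44 [0.09664628 0.00081267 0.0117    ]
48 [0.09522539 0.00081473 0.0117    ]
[0.60434953 0.15860316]
shift [-0.2578 -0.7519 -0.0136] turn 0.6999 rows>= 14.7 q6~ -1.56
```

Request:
jog_arm(
  rows="-1 -0.25 -0.75 -0.02 0.7;-1 -0.25 -0.75 -0.02 0.7;-1 -0.25 -0.75 -0.02 0.7;-1 -0.25 -0.75 -0.02 0.7;-1 -0.25 -0.75 -0.02 0.7;-1 -0.25 -0.75 -0.02 0.7;-1 -0.25 -0.75 -0.02 0.7;-1 -0.25 -0.75 -0.02 0.7;-1 -0.25 -0.75 -0.02 0.7;-1 -0.25 -0.75 -0.02 0.7;-1 -0.25 -0.75 -0.02 0.7;-1 -0.25 -0.75 -0.02 0.7;-1 -0.25 -0.75 -0.02 0.7;-1 -0.25 -0.75 -0.02 0.7;-1 -0.25 -0.75 -0.02 0.7;-1 -0.25 -0.75 -0.02 0.7;-1 -0.25 -0.75 -0.02 0.7;-1 -0.25 -0.75 -0.02 0.7",
)

```text
t: 25.0
eef_pos: [0.6067, 0.1557, 0.2531]
tool_rot: [-0.001, -0.134, 0.991, -0.0]
wrist_force: [-0.6, -0.6, -0.7]
opening: 0.0126
finger_force: 40.5
```

Run:
```python
from h import *
s=bot.sense();print(s['t'],s['eef_pos'])
go([.6067,.1593,.108],.267+np.pi)
```

```text
25.0 [0.60674754 0.15570501 0.25305801]
shift [-0.0023  0.0087  0.3626] turn 0.0008 rows>= 2.9 q6~ -1.56
```

Request:
jog_arm(
  rows="-1 -0.002 0.009 0.07 0.001;-1 -0.002 0.009 0.15 0.001;-1 -0.002 0.009 0.22 0.001;-1 -0.002 0.009 0.28 0.001;-1 -0.002 0.009 0.32 0.001;-1 -0.002 0.009 0.345 0.001;-1 -0.002 0.009 0.36 0.001;-1 -0.002 0.009 0.36 0.001;-1 -0.002 0.009 0.36 0.001",
)

```text
t: 25.9
eef_pos: [0.6073, 0.1596, 0.1108]
tool_rot: [0.001, -0.132, 0.991, 0.0]
wrist_force: [0.8, -0.3, -0.0]
opening: 0.0128
finger_force: 40.5
```

Run:
```python
from h import *
s=bot.sense();print(s['t'],s['eef_pos'],s['wrist_force'])
go([.6067,.1593,.0935],.267+np.pi)
```

```text
25.9 [0.60731225 0.1596181  0.11080053] [ 0.80163638 -0.29350582 -0.00956133]
shift [ 0.0017 -0.0004  0.0433] turn -0.0009 rows>= 0.3 q6~ -1.56
```

Request:
jog_arm(
  rows="-1 0.002 0 0.012 0;-1 0.002 0 0.023 0;-1 0.002 0 0.031 0;-1 0.002 0 0.037 0;-1 0.002 0 0.04 0;-1 0.002 0 0.042 0;-1 0.002 0 0.042 0;-1 0.002 0 0.042 0",
)

```text
t: 26.7
eef_pos: [0.6059, 0.1592, 0.0937]
tool_rot: [0.0, -0.132, 0.991, -0.0]
wrist_force: [-3.3, -0.9, 5.6]
opening: 0.0125
finger_force: 41.2
```

Request:
jog_arm(
  rows="-0.5 0 0 0 0;-0.5 0 0 0 0;-0.5 0 0 0 0;-0.4 0 0 -0.03 0;-0.4 0 0 -0.08 0;-0.4 0 0 -0.15 0;-0.3 0 0 -0.25 0;-0.3 0 0 -0.37 0;-0.3 0 0 -0.5 0;-0.3 0.2 -0.1 -0.55 0;-0.3 0.2 -0.1 -0.55 0;-0.3 0.2 -0.1 -0.55 0;-0.3 0.2 -0.1 -0.55 0;-0.3 0.2 -0.1 -0.55 0",
)

```text
t: 28.1
eef_pos: [0.5394, 0.1001, 0.313]
tool_rot: [-0.0, -0.132, 0.991, 0.0]
wrist_force: [0.4, 0.3, -0.9]
opening: 0.0304
finger_force: 0.0
```

Run:
```python
from h import *
s=bot.sense();print(s['t'],s['eef_pos'],s['qpos'])
d=snap('wrist','w10'); cv2.imwrite('pics/w10c.png',cv2.resize(d['image'][:,:,::-1],(768,576),interpolation=cv2.INTER_CUBIC))
```

```text
28.1 [0.53935659 0.10011057 0.31295571] [ 4.68663414e-01  2.43862681e-01  2.55347180e-01 -2.65648731e-04
 -1.58251227e+00 -1.77546179e+00]
```

View pics/w10c.png

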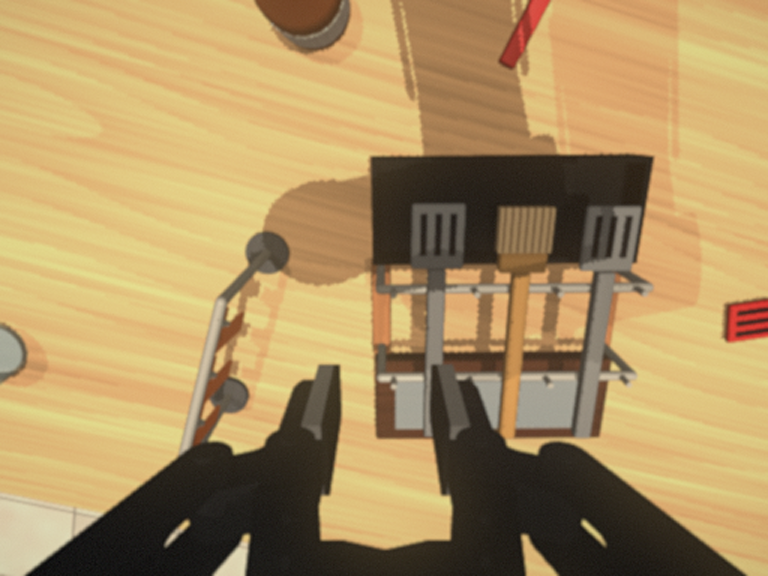

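All three tools lie across the bars with their heads over the tray: the head ends are at (438,204), (526,206) and (614,205), and the brush tail is at (508,437). I'll check how square and centred they are.

Run:
```python
from h import *
d=load('w10')
r=np.array([np.cos(.267),np.sin(.267)]);n=np.array([-r[1],r[0]]);C=np.array([.5872,.2213])
for nm,h,t in [('a',(614,205),(586.5,437)),('brush',(526,206),(508,437)),('b',(439,204),(431,437))]:
    p=onz(d,np.array([h,t])/1.5,.086)[:,:2]; v=p[1]-p[0]; l=np.linalg.norm(v); u=v/l
    o=(p[0]+u*.105+p[1]-u*.095)/2-C; print(nm,'len',l.round(4),'skew deg',np.degrees(np.arctan2(v[1],v[0])-.267).round(2),'x,y',(o@r).round(4),(o@n).round(4))
```

```text
a len 0.1994 skew deg 1.83 x,y -0.0035 0.0669
brush len 0.1985 skew deg 0.8 x,y -0.0033 0.0009
b len 0.1999 skew deg -0.02 x,y -0.0042 -0.0641
```

```bash
python3 -c "
from workcell import bot
print(bot.sign_off())"
```

```text
the job is handed in; nothing more can be done
None
```

The job is handed in at about 28 s: the brush lies in the middle bay and one grey paddle in each outer bay, heads over the tray, each measured within about 4 mm of its bay centre and 2° of square.

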